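# Weigh a tub on the stall's two-pan balance

### The job

A sealed tub stands on one pan of the stall's balance. Weigh it: lift weights out of the sloping rack and set them down, not dropping them, upright on the empty pan until the beam rests level, then let go. Leave the tub on its pan, do not disturb the other tubs and the sauce bottle, and have every weight you do not need in the rack.

Things in the scene. Friction and masses are not known exactly. Their poses are not given: they have to be found in the camera images.
- beam (a joint): tilt of the balance beam in rad: 0 is level, positive when the goods (tub) side is down, stops at +0.24 and -0.24. It tips about 0.07 rad for every 100 g of difference between the pans, so differences above about 340 g lie on the stop; it is damped and comes to rest within about 1.5 s. At the start it lies on the goods-side stop (+0.24).
- balance: green balance base 100 x 320 x 42 mm, fixed to the counter, with a short column (top at 100 mm), an aluminium beam over it and a red pointer against a white plate (top at 195 mm) with a green middle mark. Origin: centre of its foot. The beam runs along its own y axis; goods pan at y +130 mm, weight pan at y -130 mm.
- goods_pan_top (a point): centre of the upper face of the goods pan (with the tub): flat round steel plate 160 mm across, 6 mm thick, no rim, always horizontal; its top is 125 mm above the counter when the beam is level, and moves down 130 mm x beam angle in rad.
- weight_pan_top (a point): centre of the upper face of the empty weight pan: flat round aluminium plate 160 mm across, 6 mm thick, no rim, always horizontal; its top is 125 mm above the counter when level and 130 mm x beam angle in rad higher otherwise (156 mm at the start). Room for two or three weights side by side; it does not matter where on the pan they stand.
- rack: wooden weight rack fixed to the counter, 330 mm wide along its own y, 66 mm deep; origin under its centre on the counter. Its tray slopes 35 deg, falling towards its own -x (the robot); four open cells 54 x about 76 mm, 8 mm deep, centred at y -121, -40, +40, +121 mm with their floor 50 mm above the counter at the middle. One weight per cell, in shuffled order.
- w100: 100 g weight: dark steel disc 50 mm in diameter and 10 mm thick, with a yellow plastic handle rod 22 mm in diameter and 52 mm long standing on its centre (overall 62 mm). Origin: centre of the disc's underside; own z axis runs up the handle. At the start it stands in one of the rack's cells, leaning 35 deg from vertical towards the robot's side of the rack.
- w200: 200 g weight: dark steel disc 50 mm in diameter and 18 mm thick, with a green plastic handle rod 22 mm in diameter and 52 mm long standing on its centre (overall 70 mm). Origin: centre of the disc's underside; own z axis runs up the handle. At the start it stands in one of the rack's cells, leaning 35 deg from vertical towards the robot's side of the rack.
- w300: 300 g weight: dark steel disc 50 mm in diameter and 27 mm thick, with a blue plastic handle rod 22 mm in diameter and 52 mm long standing on its centre (overall 79 mm). Origin: centre of the disc's underside; own z axis runs up the handle. At the start it stands in one of the rack's cells, leaning 35 deg from vertical towards the robot's side of the rack.
- w400: 400 g weight: dark steel disc 50 mm in diameter and 36 mm thick, with a red plastic handle rod 22 mm in diameter and 52 mm long standing on its centre (overall 88 mm). Origin: centre of the disc's underside; own z axis runs up the handle. At the start it stands in one of the rack's cells, leaning 35 deg from vertical towards the robot's side of the rack.
- tub_a: A closed round tub, 80 mm wide at the foot, 96 mm at its red lid, 96 mm high, paper band; origin: centre of the underside, z up. The three tubs look alike but weigh about 500, 600 and 700 g (within 2 per cent), not told which is which. One stands on the goods pan at the start, the other two on the plinth.
- tub_b: Another closed round tub, 80 mm wide at the foot, 96 mm at its red lid, 96 mm high, paper band; origin: centre of the underside, z up. The three tubs look alike but weigh about 500, 600 and 700 g (within 2 per cent), not told which is which. One stands on the goods pan at the start, the other two on the plinth.
- tub_c: The third closed round tub, 80 mm wide at the foot, 96 mm at its red lid, 96 mm high, paper band; origin: centre of the underside, z up. The three tubs look alike but weigh about 500, 600 and 700 g (within 2 per cent), not told which is which. One stands on the goods pan at the start, the other two on the plinth.
- plinth: wooden display block 140 x 270 x 94 mm, fixed, beyond the rack, holding the two other tubs; origin: centre of its underside.
- sauce: dark sauce bottle with a yellow cap, 64 mm in diameter, 190 mm high, standing on the counter; origin: centre of its underside.
There are look-alikes about, which are no part of the job. Leave any purple or turquoise look-alike of the tub_b alone.

How it is judged:
On the way:
1. a first weight stands upright on the weight pan, let go, the beam not yet level ((((horizontal distance between w100 and weight_pan_top below 0.065 m and z of w100 in the frame of weight_pan_top between -0.006 and 0.008 m and angle between w100's own z axis and vertical below 0.12 rad) and contact force between w100 and the fingers below 0.1 N) or ((horizontal distance between w200 and weight_pan_top below 0.065 m and z of w200 in the frame of weight_pan_top between -0.006 and 0.008 m and angle between w200's own z axis and vertical below 0.12 rad) and contact force between w200 and the fingers below 0.1 N) or ((horizontal distance between w300 and weight_pan_top below 0.065 m and z of w300 in the frame of weight_pan_top between -0.006 and 0.008 m and angle between w300's own z axis and vertical below 0.12 rad) and contact force between w300 and the fingers below 0.1 N) or ((horizontal distance between w400 and weight_pan_top below 0.065 m and z of w400 in the frame of weight_pan_top between -0.006 and 0.008 m and angle between w400's own z axis and vertical below 0.12 rad) and contact force between w400 and the fingers below 0.1 N)) and (value of joint beam above 0.045 rad or value of joint beam below -0.045 rad)), for 0.2 s.
At the end, for the whole second after the job is handed in: Beam at rest within 0.035 rad of level; each weight upright (within 0.12 rad) on the weight pan, centre within 65 mm of the pan's, or in the rack; the tub on the goods pan within 40 mm of its centre; other tubs within 20 mm, bottle within 30 mm of their starts (value of joint beam between -0.035 and 0.035 rad and velocity of joint beam between -0.05 and 0.05 rad/s and ((horizontal distance between w100 and weight_pan_top below 0.065 m and z of w100 in the frame of weight_pan_top between -0.006 and 0.008 m and angle between w100's own z axis and vertical below 0.12 rad) or (x of w100 in the frame of rack between -0.03 and 0.03 m and y of w100 in the frame of rack between -0.165 and 0.165 m and z of w100 in the frame of rack between 0.03 and 0.075 m)) and ((horizontal distance between w200 and weight_pan_top below 0.065 m and z of w200 in the frame of weight_pan_top between -0.006 and 0.008 m and angle between w200's own z axis and vertical below 0.12 rad) or (x of w200 in the frame of rack between -0.03 and 0.03 m and y of w200 in the frame of rack between -0.165 and 0.165 m and z of w200 in the frame of rack between 0.03 and 0.075 m)) and ((horizontal distance between w300 and weight_pan_top below 0.065 m and z of w300 in the frame of weight_pan_top between -0.006 and 0.008 m and angle between w300's own z axis and vertical below 0.12 rad) or (x of w300 in the frame of rack between -0.03 and 0.03 m and y of w300 in the frame of rack between -0.165 and 0.165 m and z of w300 in the frame of rack between 0.03 and 0.075 m)) and ((horizontal distance between w400 and weight_pan_top below 0.065 m and z of w400 in the frame of weight_pan_top between -0.006 and 0.008 m and angle between w400's own z axis and vertical below 0.12 rad) or (x of w400 in the frame of rack between -0.03 and 0.03 m and y of w400 in the frame of rack between -0.165 and 0.165 m and z of w400 in the frame of rack between 0.03 and 0.075 m)) and (distance of tub_a from where it was at the start of the episode below 0.02 m or (horizontal distance between tub_a and goods_pan_top below 0.04 m and z of tub_a in the frame of goods_pan_top below 0.008 m and angle between tub_a's own z axis and vertical below 0.1 rad)) and (distance of tub_b from where it was at the start of the episode below 0.02 m or (horizontal distance between tub_b and goods_pan_top below 0.04 m and z of tub_b in the frame of goods_pan_top below 0.008 m and angle between tub_b's own z axis and vertical below 0.1 rad)) and (distance of tub_c from where it was at the start of the episode below 0.02 m or (horizontal distance between tub_c and goods_pan_top below 0.04 m and z of tub_c in the frame of goods_pan_top below 0.008 m and angle between tub_c's own z axis and vertical below 0.1 rad)) and linear speed of each of w100, w200, w300, w400 below 0.03 m/s and distance of sauce from where it was at the start of the episode below 0.03 m); the robot touches nothing.
It fails at once if a tub is taken off its place or tipped (distance of any of tub_a, tub_b, tub_c from where it was at the start of the episode above 0.09 m or angle between any of tub_a, tub_b, tub_c's own z axis and vertical above 0.35 rad).
It fails at once if the sauce bottle is knocked over (angle between sauce's own z axis and vertical above 0.5 rad).
It fails at once if a weight is dropped or slammed (over 25 N, or falling free at over 0.45 m/s) (contact force between any of w100, w200, w300, w400 and weight_pan above 25 N or (contact force between w100 and the fingers below 0.1 N and linear speed of w100 above 0.45 m/s) or (contact force between w200 and the fingers below 0.1 N and linear speed of w200 above 0.45 m/s) or (contact force between w300 and the fingers below 0.1 N and linear speed of w300 above 0.45 m/s) or (contact force between w400 and the fingers below 0.1 N and linear speed of w400 above 0.45 m/s)).
It also fails if it takes over 70 s, if anything falls off the work surface, if the arm or the gripper's body presses on something with over 40 N, if the wrist force passes 120 N, or if a joint passes its speed limit or range.

### The arm

A 6-joint arm with a two-finger parallel gripper is mounted at the origin on the work surface. World frame = base frame: x ahead of the robot, y to its left, z up, the work surface at z = 0. Lengths are in m, angles in rad, forces in N, time in s.
With the tool pointing down it reaches from about 0.3 to 0.875 m from the base axis. Payload 6.4 kg.
Tool frame: the origin (TCP) lies midway between the tips of the shut fingers; the grasp point (between the pads) lies 19 mm behind it; x points along the fingers, y is the direction in which the jaws open and shut, and the axes are right-handed (so a half turn about x gives the same grasp; the last joint's range is limited). The gripper opens to 85 mm and grips with 20 to 120 N. Pads are 22 mm wide; open, the fingers measure 114 mm over their backs; the gripper's body (76 mm by 85 mm) begins 54 mm behind the grasp point. The pads swing forward as they close: fully open they stand 13 mm farther back than shut.
Start: joints at [-1.398, 0.181, 1.607, -0, 1.354, -0.206], TCP at [0.213, -0.534, 0.231] pointing down, gripper open.
Joint ranges: [-2.99, 2.99], [-0.89, 2.07], [0.3, 2.58], [-1.14, 4.28], [0, 2.63], [-3.12, 3.12]. Speed limits (rad/s): [2.57, 2.57, 3.01, 3.14, 3.14, 3.14].

### API

Orientations are given as a unit quaternion [w, x, y, z].
In Python, from bench import ctrl gives the robot as it stands.
- The arm moves only by the tool servo_tool, never from a script. Its argument "targets" is a list of rows, each a list of 7 numbers: the turn, a rotation vector about the tool's x, y, z in rad, then the shift along the tool's x, y, z in mm, then the opening, from -1 (shut) to 1 (fully open). A call has exactly 8 rows; each row is the pose to reach, as a shift and turn from the pose measured when the call began, along the tool's axes at that moment; what a row does not reach only later rows make up. A row lasts 1/8 s, in which the tool goes at most 62.5 mm and 10.7 degrees, less where a joint would pass 70% of its speed; a pose out of reach is approached as far as the arm can. A call with a gripper value outside its range is refused whole. The fingers move at their own pace and stop on an object; the grip force is fixed at half the most. Time passes only in rows, so rows that repeat a pose let the fingers close, or fill a call up. It gives the time, the measured TCP pose, the force and the opening at its end, in the units of the state.
- ctrl.get_obs(): the state, without advancing time (a new reading comes with each control period).
- ctrl.camera(name): name is "scene" or "side" or "wrist"; returns a dict with "pixels" (420x560x3 uint8, blue, green, red), "intrinsics" (3x3 intrinsics, pixels), "D" ([k1, k2, p1, p2, k3] as OpenCV has them; the pictures are not rectified), "R" (3x3) and "t" (3): a world point X has camera coordinates R X + t; the wrist camera has in their place "tool_from_camera" (4x4, takes a point from camera to tool coordinates, whose origin is the TCP and whose axes are the tool frame's). Camera axes: x right, y down, z forward; pixel columns grow to the right and rows downward; lengths in m; the calibration is good to about 2 mm. A picture is of the moment at which its call begins: read the wrist's pose just before it. There is no depth.
- ctrl.hand_in(): hands the job in, once; it reports no verdict.
The state is a dict: "time_s": time; "q": joint angles; "dq": joint speeds; "joint_efforts": joint torques, N m; "eef_pos": TCP position; "eef_rot": TCP orientation; "wrist_force": force on the tool from outside, world axes, zero at the start; "torque": the same for the moment, N m; "opening": opening from 0.0 (shut) to 1.0 (fully open).
Only numpy, scipy, OpenCV 4.12 (cv2) and the standard library are available. Lean on these libraries where they do the work, as an engineer would, in place of code of your own. Each camera call takes 0.05 s, during which the arm holds its last target.

## Working session

There is one attempt and no reset: what is moved stays moved. The work goes in short steps, Python scripts to look and compute and a tool call to move; the robot and the scene stay as the last step left them, time stands still between calls to the robot, and variables do not carry over. Pictures are saved under pics/ and viewed, and the job is handed in when it is done.

Besides the shell and the picture viewer there is one more tool, called as a command line: name --pt "numbers of a row" for each row, then --argument value for the rest. servo_tool: Moves the arm, as the interface text tells. Its arguments: {"type":"object","properties":{"targets":{"type":"array","items":{"type":"array","items":{"type":"number"}}}},"required":["targets"]}

```bash
mkdir -p pics; ls; python3 - <<'E'
from bench import ctrl
import cv2,numpy as np
print(ctrl.get_obs())
for n in ["scene","side","wrist"]:
    c=ctrl.camera(n); cv2.imwrite(f"pics/{n}0.png",c["pixels"])
    print(n,{k:np.round(v,4).tolist() for k,v in c.items() if k!="pixels"})
E
```

```text
pics
{'time_s': 0.0, 'q': array([-1.39829467e+00,  1.81551200e-01,  1.60804212e+00,  2.22737426e-05,
        1.35383563e+00, -2.06289648e-01]), 'dq': array([ 0.00075157,  0.0016486 , -0.00110251, -0.00059887,  0.00102113,
        0.00082129]), 'joint_efforts': array([ 3.01652335e-04, -4.44881415e+01, -3.51326430e+01, -2.27512246e-04,
        9.16419842e-03, -8.80264395e-06]), 'eef_pos': array([ 0.21256031, -0.53364421,  0.23036198]), 'eef_rot': array([ 0.132473  ,  0.69448112,  0.13377101, -0.69444381]), 'wrist_force': array([0.22907339, 1.37045844, 0.18947615]), 'torque': array([-3.07139679e-03, -1.76182456e-02,  2.88630053e-05]), 'opening': 0.9965474843317127}
scene {'intrinsics': [[386.8935, 0.0, 284.8336], [0.0, 386.8935, 207.8857], [0.0, 0.0, 1.0]], 'D': [-0.0521, 0.0, 0.0, 0.0, 0.0], 'R': [[-0.6483, 0.7614, 0.0019], [0.6167, 0.5266, -0.5852], [-0.4466, -0.3782, -0.8109]], 't': [0.465, -0.3042, 1.5807]}
side {'intrinsics': [[387.9585, 0.0, 282.0913], [0.0, 387.9585, 212.1779], [0.0, 0.0, 1.0]], 'D': [-0.0955, 0.0, 0.0, 0.0, 0.0], 'R': [[0.9855, -0.1694, -0.0059], [-0.1238, -0.696, -0.7073], [0.1157, 0.6978, -0.7069]], 't': [-0.6292, 0.1008, 1.1848]}
wrist {'intrinsics': [[320.8046, 0.0, 276.3984], [0.0, 320.8046, 210.671], [0.0, 0.0, 1.0]], 'D': [-0.0081, 0.0, 0.0, 0.0, 0.0], 'tool_from_camera': [[-0.0001, -0.2665, 0.9638, -0.1432], [1.0, -0.0007, -0.0001, 0.0004], [0.0007, 0.9638, 0.2665, -0.0672], [0.0, 0.0, 0.0, 1.0]]}
```

View pics/scene0.png

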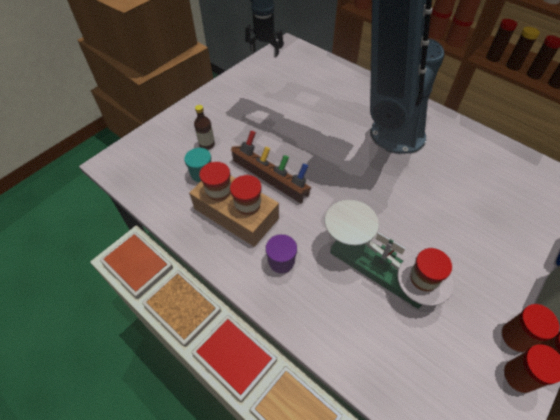

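View pics/side0.png

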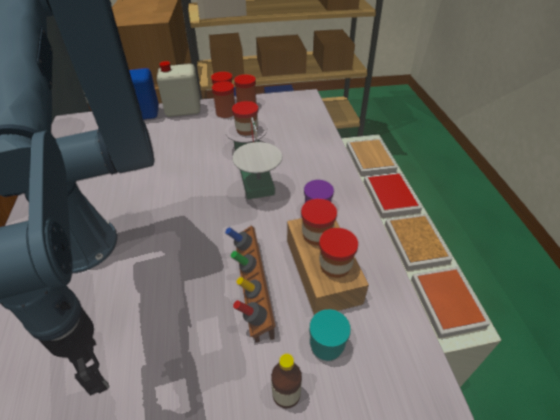

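View pics/wrist0.png

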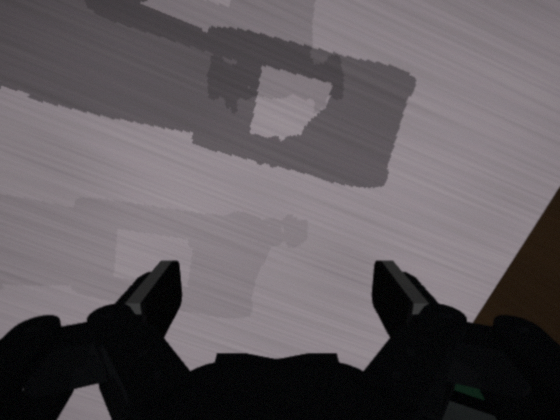

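The scene view shows the rack in the middle at (270,170), the two plinth tubs at (230,190) and the balance at (390,250). From the robot's -y side to its +y side, the weights are red (w400), yellow, green and blue. The tilted pan is nearer to the rack. Next I'll triangulate them.

```bash
cat > h.py <<'E'
from bench import ctrl
import cv2,numpy as np
from scipy.spatial.transform import Rotation as Ro
def cam(n):
    o=ctrl.get_obs(); c=ctrl.camera(n)
    if n=="wrist":
        T=np.eye(4);w=o["eef_rot"];T[:3,:3]=Ro.from_quat([w[1],w[2],w[3],w[0]]).as_matrix();T[:3,3]=o["eef_pos"]
        M=np.linalg.inv(T@c["tool_from_camera"]);c["R"]=M[:3,:3];c["t"]=M[:3,3]
    return c
def ray(c,uv):
    p=cv2.undistortPoints(np.array([[uv]],float),c["intrinsics"],c["D"])[0,0]
    R=np.array(c["R"]);d=R.T@np.array([p[0],p[1],1]);return -R.T@c["t"],d/np.linalg.norm(d)
def plane(c,uv,z):
    o,d=ray(c,uv);return o+d*(z-o[2])/d[2]
def tri(*rs):
    A=np.zeros((3,3));b=np.zeros(3)
    for o,d in rs:
        P=np.eye(3)-np.outer(d,d);A+=P;b+=P@o
    x=np.linalg.solve(A,b);return x,[round(1000*float(np.linalg.norm(np.cross(d,x-o))),1) for o,d in rs]
def proj(c,X):
    return cv2.projectPoints(np.array([X],float),cv2.Rodrigues(np.array(c["R"]))[0],np.array(c["t"]),c["intrinsics"],c["D"])[0][0,0]
HUE={"w400":(172,8),"w100":(20,35),"w200":(45,80),"w300":(105,128)}
def mask(c,w,roi,s=110,v=50):
    h=cv2.cvtColor(c["pixels"],cv2.COLOR_BGR2HSV);a,b=HUE[w]
    H=h[...,0];m=((H>=a)&(H<=b)) if a<b else ((H>=a)|(H<=b))
    m&=(h[...,1]>s)&(h[...,2]>v)
    k=np.zeros_like(m);x0,y0,x1,y1=roi;k[y0:y1,x0:x1]=1;return (m&k).astype(np.uint8)
def blob(m):
    n,l,st,ce=cv2.connectedComponentsWithStats(m)
    i=1+np.argmax(st[1:,4]);return l==i,ce[i],st[i]
def dev(): 
    pass
E
python3 - <<'E'
from h import *
s=cam("scene");d=cam("side");P={}
for w in HUE:
    a,ca,sa=blob(mask(s,w,(225,120,320,185)));b,cb,sb=blob(mask(d,w,(220,220,275,330)))
    x,e=tri(ray(s,ca),ray(d,cb));P[w]=x;print(w,ca.round(1),sa,cb.round(1),sb,(x*1000).round(1),e)
x=np.array([P[w] for w in["w400","w100","w200","w300"]]);print(np.diff(x,axis=0)*1000)
v=x[3]-x[0];print("yaw of rack y",np.degrees(np.arctan2(v[1],v[0]))-90,np.linalg.norm(v))
for n,c,roi in (("sc",s,(180,90,480,330)),("sd",d,(200,80,400,400))):
    p=c["pixels"][roi[1]:roi[3],roi[0]:roi[2]];f=600/p.shape[0] if n=="sd" else 780/p.shape[1]
    cv2.imwrite(f"pics/{n}1.png",cv2.resize(p,None,fx=min(f,600/p.shape[0]),fy=min(f,600/p.shape[0]),interpolation=cv2.INTER_CUBIC))
E
```

```text
w400 [245.7 180.3] [230 175  31  10 239] [243.  307.4] [233 301  20  14 160] [ 521.2 -311.6  -30.2] [46.4, 46.4]
w100 [264.5 154. ] [260 147  10  15  70] [245.3 283.8] [236 276  19  16 159] [ 494.8 -286.3   78.7] [0.5, 0.5]
w200 [283.  162.8] [280 157   7  13  44] [239.1 257.3] [231 252  17  12 102] [ 487.7 -203.1   85.2] [0.9, 0.9]
w300 [302.3 171. ] [298 165   9  13  58] [233.6 234. ] [226 228  16  13  90] [ 479.6 -123.    92.8] [0.1, 0.1]
[[-26.45582032  25.31382699 108.91796091]
 [ -7.02754184  83.14949489   6.54820522]
 [ -8.1888013   80.09613989   7.53167349]]
yaw of rack y 12.462209078388852 0.22895350703095058
```

View pics/sc1.png

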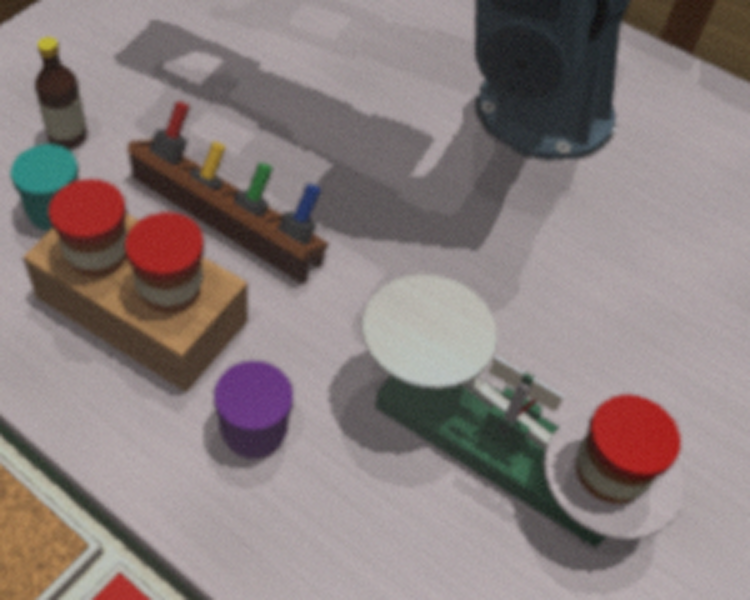

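View pics/sd1.png

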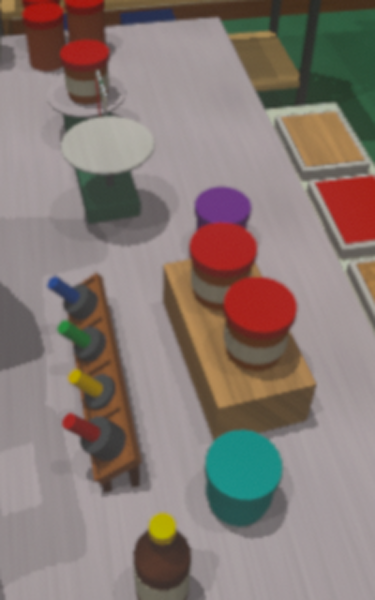

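The crops show all four handles leaning towards the robot. The white weight pan is at about (351,223) in the scene view. The red mask caught the rack wood, so I'll fix its ROI and measure the pan as well.

```bash
python3 - <<'E'
from h import *
s=cam("scene");d=cam("side");P={}
ROI={"w400":((242,126,260,156),(228,296,262,322))}
for w in HUE:
    ra,rb=ROI.get(w,((225,120,320,185),(220,220,275,330)))
    a,ca,sa=blob(mask(s,w,ra));b,cb,sb=blob(mask(d,w,rb))
    x,e=tri(ray(s,ca),ray(d,cb));P[w]=x;print(w,ca.round(1),sa,cb.round(1),sb,(x*1000).round(1),e)
x=np.array([P[w] for w in["w400","w100","w200","w300"]])
v=x[3]-x[0];print("rack y yaw",np.degrees(np.arctan2(v[1],v[0]))-90,np.linalg.norm(v[:2]))
T={"w100":10,"w200":18,"w300":27,"w400":36}
yw=np.arctan2(v[1],v[0])-np.pi/2
ax=np.array([-np.sin(np.radians(35))*np.cos(yw),-np.sin(np.radians(35))*np.sin(yw),np.cos(np.radians(35))])
print("axis",ax)
for w in T: print(w,"foot",((P[w]-ax*(T[w]+26)/1000)*1000).round(1))
# pan: bright low-sat
for n,c,roi in(("scene",s,(320,195,382,248)),("side",d,(228,140,288,180))):
    h=cv2.cvtColor(c["pixels"],cv2.COLOR_BGR2HSV);x0,y0,x1,y1=roi
    print(n,h[223 if n=="scene" else 156,351 if n=="scene" else 257], h[200 if n=="scene" else 200,330 if n=="scene" else 220])
    H=h[y0:y1,x0:x1];m=((H[...,0]>25)&(H[...,0]<90)&(H[...,2]>120)).astype(np.uint8)
    m=cv2.morphologyEx(m,cv2.MORPH_OPEN,np.ones((3,3)))
    b,ce,st=blob(m);cn=max(cv2.findContours(b.astype(np.uint8),0,2)[0],key=cv2.contourArea)
    e=cv2.fitEllipse(cv2.convexHull(cn));uv=np.array(e[0])+[x0,y0];print(n,e,uv,st,"at z.156",plane(c,uv,.156).round(4))
    if n=="scene":r1=ray(c,uv)
    else:print("tri",tri(r1,ray(c,uv)))
E
```

```text
w400 [250.4 137.6] [247 131   8  14  64] [243.  307.5] [233 301  20  14 160] [ 481.9 -367.4  100.2] [0.1, 0.1]
w100 [264.4 153.9] [260 147  10  15  69] [245.3 283.9] [236 277  19  15 159] [ 494.7 -286.6   79. ] [0.3, 0.3]
w200 [283.3 162.2] [280 156   8  13  44] [239.2 257.3] [231 252  17  12 102] [ 486.9 -203.6   86.6] [0.2, 0.2]
w300 [302.4 170.9] [298 164   9  14  58] [233.6 234. ] [226 228  16  13  92] [ 479.4 -123.1   93. ] [0.0, 0.0]
rack y yaw 0.5810311676785886 0.2443909793866735
axis [-0.57354694 -0.00581649  0.81915204]
w100 foot [ 515.3 -286.4   49.5]
w200 foot [ 512.2 -203.4   50.6]
w300 foot [ 509.8 -122.7   49.5]
w400 foot [ 517.5 -367.1   49.5]
scene [ 30  10 185] [173  12 170]
scene ((31.701040267944336, 33.47306823730469), (29.40244483947754, 53.05430603027344), 96.4100112915039) [351.70104027 228.47306824] [   6   21   52   29 1053] at z.156 [0.6034 0.1584 0.156 ]
side [ 22  16 173] [176  14 147]Traceback (most recent call last):
  File "<stdin>", line 21, in <module>
  File "h.py", line 30, in blob
    i=1+np.argmax(st[1:,4]);return l==i,ce[i],st[i]
        ~~~~~~~~~^^^^^^^^^^
    return _wrapfunc(a, 'argmax', axis=axis, out=out, **kwds)
    return bound(*args, **kwds)
ValueError: attempt to get argmax of an empty sequence
```

```bash
cat >> h.py <<'E'
def panmask(c,roi,thr=None):
    L=cv2.cvtColor(cv2.GaussianBlur(c["pixels"],(0,0),1.2),cv2.COLOR_BGR2LAB)
    x0,y0,x1,y1=roi;A=L[y0:y1,x0:x1,1]
    t,m=cv2.threshold(A,0,1,cv2.THRESH_BINARY_INV+cv2.THRESH_OTSU)
    m&=(L[y0:y1,x0:x1,0]>150).astype(np.uint8)
    return cv2.morphologyEx(m,cv2.MORPH_CLOSE,np.ones((3,3))),t
E
python3 - <<'E'
from h import *
for n,roi in(("scene",(315,190,390,252)),("side",(225,135,292,182))):
    c=cam(n);m,t=panmask(c,roi);b,ce,st=blob(m);x0,y0=roi[:2]
    cn=max(cv2.findContours(b.astype(np.uint8),0,2)[0],key=cv2.contourArea)
    e=cv2.fitEllipse(cv2.convexHull(cn));uv=np.array(e[0])+[x0,y0];print(n,t,e,uv,st,plane(c,uv,.156).round(4))
    im=cv2.resize(c["pixels"][roi[1]:roi[3],x0:roi[2]],None,fx=6,fy=6)
    cv2.drawContours(im,[cn*6+3],-1,(0,0,255),1);cv2.ellipse(im,((e[0][0]*6+3,e[0][1]*6+3),(e[1][0]*6,e[1][1]*6),e[2]),(255,0,0),1);cv2.imwrite(f"pics/pan_{n}.png",im)
    if n=="scene":r1=ray(c,uv)
    else:print("tri",tri(r1,ray(c,uv)))
a=cv2.imread("pics/pan_scene.png");b=cv2.imread("pics/pan_side.png");H=max(a.shape[0],b.shape[0])
im=np.hstack([cv2.copyMakeBorder(i,0,H-i.shape[0],0,0,0) for i in(a,b)]);cv2.imwrite("pics/pan2.png",cv2.resize(im,None,fx=.9,fy=.9))
E
```

```text
scene 128.0 ((40.77655792236328, 36.20230484008789), (44.304283142089844, 67.55431365966797), 125.41584014892578) [355.77655792 226.20230484] [  10   11   58   51 1877] [0.5891 0.163  0.156 ]
side 128.0 ((31.817180633544922, 21.836091995239258), (28.982177734375, 48.326656341552734), 87.2645034790039) [256.81718063 156.836092  ] [   8    7   49   29 1097] [0.5809 0.1371 0.156 ]
tri (array([0.58135222, 0.1586994 , 0.14103538]), [1.7, 1.7])
```

View pics/pan2.png

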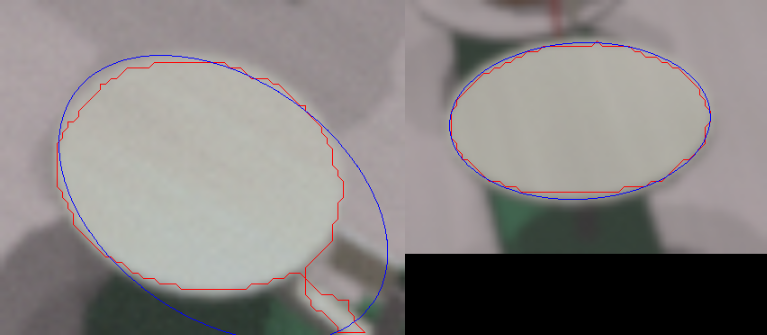

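```bash
cat >> h.py <<'E'
def yaw_axis(deg=1.8,tilt=35):
    y=np.radians(deg);t=np.radians(tilt)
    return np.array([-np.sin(t)*np.cos(y),-np.sin(t)*np.sin(y),np.cos(t)])
def tool_R(xdir,ydir):
    x=xdir/np.linalg.norm(xdir);y=ydir-x*(ydir@x);y/=np.linalg.norm(y);return np.stack([x,y,np.cross(x,y)],1)
def cur():
    o=ctrl.get_obs();w=o["eef_rot"];return Ro.from_quat([w[1],w[2],w[3],w[0]]).as_matrix(),o["eef_pos"],o
def rel(R,p,R0=None,p0=None):
    if R0 is None:R0,p0,_=cur()
    return Ro.from_matrix(R0.T@R).as_rotvec().round(3),(R0.T@(np.array(p)-p0)*1000).round(1)
E
python3 - <<'E'
from h import *
s=cam("scene");print("pan scene",plane(s,(352,222.4),.156))
print("goods lid",plane(s,(433,265),.094+.096))
R0,p0,o=cur();print(R0.round(3))
ax=yaw_axis();yd=np.array([-np.sin(np.radians(1.8)),np.cos(np.radians(1.8)),0])
foot=np.array([.517,-.367,.0495])
for sgn in(1,-1):
    R=tool_R(-ax,sgn*yd);print(sgn,np.linalg.norm(rel(R,p0)[0]))
    for h in(46,146):print(h,(foot+ax*h/1000).round(4),rel(R,foot+ax*h/1000))
E
```

```text
pan scene [0.58525612 0.1469071  0.156     ]
goods lid [0.57928352 0.39829263 0.19      ]
[[ 0.     0.37  -0.929]
 [ 0.    -0.929 -0.37 ]
 [-1.    -0.    -0.   ]]
1 2.81079508324602
46 [ 0.4906 -0.3678  0.0872] (array([-2.677, -0.148,  0.844]), array([ 144.1,  -51.8, -319.8]))
146 [ 0.4333 -0.3696  0.1691] (array([-2.677, -0.148,  0.844]), array([  62.2,  -71.3, -265.9]))
-1 0.7001121338757099
46 [ 0.4906 -0.3678  0.0872] (array([0.336, 0.605, 0.106]), array([ 144.1,  -51.8, -319.8]))
146 [ 0.4333 -0.3696  0.1691] (array([0.336, 0.605, 0.106]), array([  62.2,  -71.3, -265.9]))
```

servo_tool --pt "0.04 0.08 0.013 8 -9 -33 0.5" --pt "0.08 0.15 0.026 16 -18 -66 0.5" --pt "0.126 0.227 0.04 23 -27 -100 0.5" --pt "0.168 0.3 0.053 31 -36 -133 0.5" --pt "0.21 0.378 0.066 39 -45 -166 0.5" --pt "0.25 0.454 0.08 47 -53 -200 0.5" --pt "0.3 0.54 0.095 55 -63 -240 0.5" --pt "0.336 0.605 0.106 62 -71 -266 0.5"

```text
time_s: 1.5
eef_pos: [0.4344, -0.3688, 0.1691]
eef_rot: [0.007, 0.887, 0.014, -0.461]
wrist_force: [-0.8, 0.0, -0.3]
opening: 0.751
```

```bash
python3 - <<'E'
from h import *
c=cam("wrist");cv2.imwrite("pics/w1.png",c["pixels"])
R,p,o=cur();print(p,R.round(3).tolist(),o["opening"],o["time_s"],o["wrist_force"])
ax=yaw_axis()
foot=np.array([.517,-.367,.0495])
print("proj rod bottom/top",proj(c,foot+ax*.036),proj(c,foot+ax*.088))
E
```

```text
[ 0.4348107  -0.36539661  0.16690709] [[0.576, 0.031, -0.817], [0.023, -0.999, -0.022], [-0.817, -0.006, -0.577]] 0.750854614705403 1.55 [ 0.40044604  3.68848396 -3.05056385]
proj rod bottom/top [276.82691665 209.57812052] [276.93863594 230.14277243]
```

View pics/w1.png

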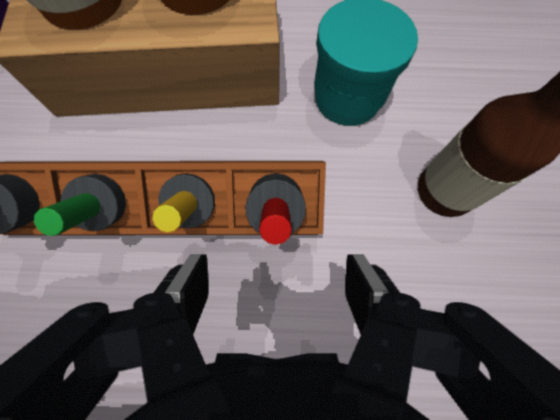

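The wrist view shows the red handle's top at (275,230), where I predicted it. I'll go in along its axis and then close.

servo_tool --pt "0 0 0 18 0 0 0.3" --pt "0 0 0 38 0 0 0.3" --pt "0 0 0 56 0 0 0.3" --pt "0 0 0 72 0 0 0.3" --pt "0 0 0 84 0 0 0.3" --pt "0 0 0 92 0 0 0.3" --pt "0 0 0 97 0 0 0.3" --pt "0 0 0 98 0 0 0.3"

```text
time_s: 2.55
eef_pos: [0.4913, -0.3631, 0.0867]
eef_rot: [0.005, 0.888, 0.015, -0.46]
wrist_force: [-1.1, 0.3, 1.0]
opening: 0.649
```

```bash
python3 - <<'E'
from h import *
c=cam("wrist");cv2.imwrite("pics/w2.png",c["pixels"])
R,p,o=cur();print(p,R.round(3).tolist(),o["opening"],o["time_s"],o["wrist_force"])
E
```

```text
[ 0.49133368 -0.36319738  0.08686078] [[0.576, 0.032, -0.817], [0.023, -0.999, -0.022], [-0.817, -0.006, -0.577]] 0.6513961195026299 2.6 [-0.20784073 -0.1293846  -0.10979773]
```

View pics/w2.png

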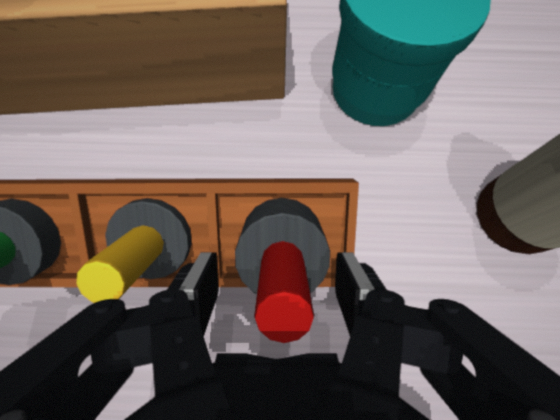

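The rod stands between the pads, about 3 mm to the right. I'll shift and close.

servo_tool --pt "0 0 0 0 2 0 0.3" --pt "0 0 0 0 4 0 0.2" --pt "0 0 0 0 4 0 -1" --pt "0 0 0 0 4 0 -1" --pt "0 0 0 0 4 0 -1" --pt "0 0 0 0 4 0 -1" --pt "0 0 0 0 4 0 -1" --pt "0 0 0 0 4 0 -1"

```text
time_s: 3.6
eef_pos: [0.4914, -0.3671, 0.0869]
eef_rot: [0.005, 0.888, 0.016, -0.46]
wrist_force: [-3.3, 2.4, 5.4]
opening: 0.239
```

```bash
python3 - <<'E'
from h import *
c=cam("wrist");cv2.imwrite("pics/w3.png",c["pixels"])
R,p,o=cur();print(p,R.round(3).tolist(),o["opening"],o["time_s"],o["wrist_force"])
E
```

```text
[ 0.49144767 -0.36705619  0.08695355] [[0.576, 0.032, -0.817], [0.023, -0.999, -0.023], [-0.817, -0.006, -0.577]] 0.24005810154474339 3.65 [-3.63481504  3.15269732  4.44777011]
```

View pics/w3.png

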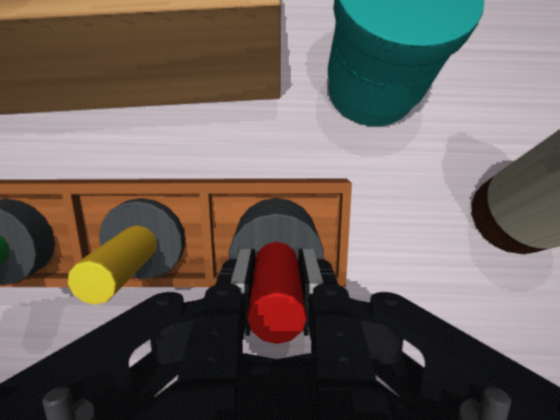

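servo_tool --pt "0 0 0 -12 0 0 -1" --pt "0 0 0 -30 0 0 -1" --pt "0 0 0 -52 0 0 -1" --pt "0 0 0 -80 0 0 -1" --pt "0 0 0 -112 0 -15 -1" --pt "0 0 0 -145 0 -37 -1" --pt "0 0 0 -178 0 -57 -1" --pt "0 0 0 -200 0 -70 -1"

```text
time_s: 4.65
eef_pos: [0.4326, -0.3704, 0.2923]
eef_rot: [0.005, 0.888, 0.015, -0.461]
wrist_force: [0.4, 0.1, -4.0]
opening: 0.243
```

```bash
python3 - <<'E'
from h import *
c=cam("wrist");cv2.imwrite("pics/w4.png",c["pixels"])
R,p,o=cur();print(p,o["opening"],o["time_s"],o["wrist_force"])
Rt=tool_R(np.array([0,0,-1.]),np.array([np.sin(np.radians(1.8)),-np.cos(np.radians(1.8)),0]))
print(rel(Rt,[.617,.14,.30])); s=cam("scene")
for uv in((215,175),(245,188)):print(plane(s,uv,.19))
E
```

```text
[ 0.433226   -0.37164734  0.2957266 ] 0.24315300061087267 4.7 [ 1.28262199 -1.68428065 -0.66486863]
(array([-0.   , -0.616,  0.   ]), array([ 111.9, -505.7, -165.4]))
[ 0.73721019 -0.26834407  0.19      ]
[ 0.71402848 -0.1614338   0.19      ]
```

View pics/w4.png

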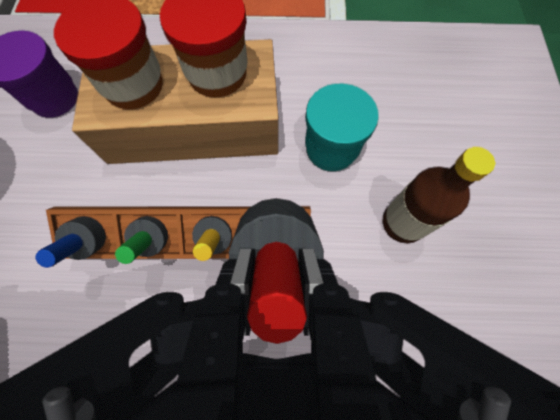

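servo_tool --pt "0 -0.05 0 7 -30 -10 -1" --pt "0 -0.12 0 18 -80 -26 -1" --pt "0 -0.19 0 30 -135 -44 -1" --pt "0 -0.27 0 42 -190 -62 -1" --pt "0 -0.35 0 55 -245 -80 -1" --pt "0 -0.43 0 66 -300 -98 -1" --pt "0 -0.5 0 77 -350 -114 -1" --pt "0 -0.55 0 86 -390 -127 -1"

```text
time_s: 5.75
eef_pos: [0.574, 0.0256, 0.2947]
eef_rot: [0.011, 0.728, 0.012, -0.685]
wrist_force: [0.6, -0.3, -3.9]
opening: 0.241
```

```bash
python3 - <<'E'
from h import *
c=cam("wrist");cv2.imwrite("pics/w5.png",c["pixels"])
R,p,o=cur();print(p,o["opening"],o["time_s"],o["wrist_force"])
Rt=tool_R(np.array([0,0,-1.]),np.array([np.sin(np.radians(1.8)),-np.cos(np.radians(1.8)),0]))
print(rel(Rt,[.617,.14,.28]),proj(c,[.582,.14,.156]))
d=cam("side");cv2.imwrite("pics/s5.png",d["pixels"])
E
```

```text
[0.5753087  0.03003014 0.29446754] 0.24233191602108184 5.8 [ 1.17373047  3.63494286 -4.45855268]
(array([ 0.004, -0.06 ,  0.005]), array([  17.7, -108.4,  -44.6])) [149.75898812 195.75003877]
```

View pics/w5.png

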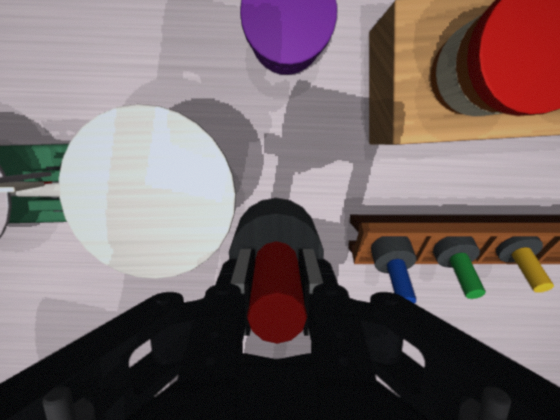

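View pics/s5.png

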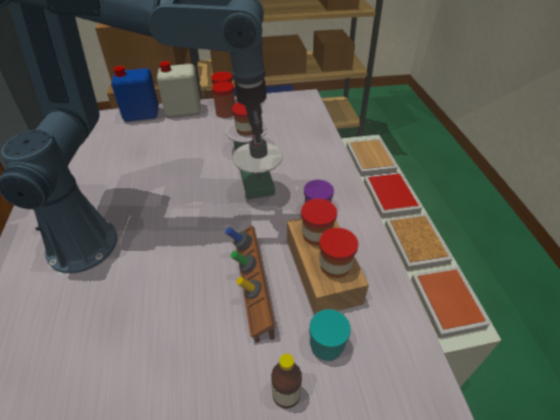

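The held weight is still well seated. The pan centre appears at about (148,191) in the wrist view, about 4 mm from my estimate, so I'll take the pan as (0.585, 0.142).

servo_tool --pt "0.001 -0.01 0.001 2 -8 -4 -1" --pt "0.002 -0.02 0.002 6 -22 -10 -1" --pt "0.003 -0.03 0.003 11 -40 -18 -1" --pt "0.004 -0.04 0.004 17 -58 -26 -1" --pt "0.004 -0.05 0.005 23 -74 -34 -1" --pt "0.004 -0.06 0.005 28 -88 -40 -1" --pt "0.004 -0.06 0.005 32 -97 -44 -1" --pt "0.004 -0.06 0.005 33 -100 -45 -1"

```text
time_s: 6.85
eef_pos: [0.6178, 0.1298, 0.2638]
eef_rot: [0.012, 0.707, 0.011, -0.707]
wrist_force: [-0.1, -0.1, -3.8]
opening: 0.24
```

```bash
python3 - <<'E'
from h import *
c=cam("wrist");cv2.imwrite("pics/w6.png",c["pixels"])
R,p,o=cur();print(p,R.round(3).tolist(),o["opening"],o["time_s"],o["wrist_force"])
E
```

```text
[0.61783755 0.12974835 0.26393369] [[0.001, 0.033, -0.999], [-0.002, -0.999, -0.033], [-1.0, 0.002, -0.001]] 0.23782909366316587 6.9 [ 2.89805025e-01 -1.91872808e-03 -3.48264611e+00]
```

View pics/w6.png

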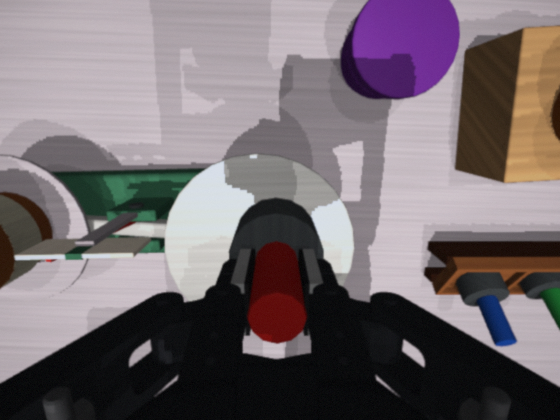

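servo_tool --pt "0 0 0 12 0 0 -1" --pt "0 0 0 28 0 0 -1" --pt "0 0 0 42 0 0 -1" --pt "0 0 0 52 0 0 -1" --pt "0 0 0 57 0 0 -1" --pt "0 0 0 60 0 0 -1" --pt "0 0 0 63 0 0 -1" --pt "0 0 0 66 0 0 -1"

```text
time_s: 7.9
eef_pos: [0.6184, 0.1297, 0.1989]
eef_rot: [0.012, 0.708, 0.011, -0.706]
wrist_force: [-1.0, 0.2, -0.1]
opening: 0.239
```

```bash
python3 - <<'E'
from h import *
R,p,o=cur();print(p,o["opening"],o["time_s"],o["wrist_force"])
d=cam("side");cv2.imwrite("pics/s7.png",cv2.resize(d["pixels"][80:220,180:320],(700,700//1)[:2])[:600])
E
```

```text
[0.61835357 0.12970501 0.19892266] 0.2392824822347869 7.9 [-1.01902111  0.16803267 -0.13876571]
```

View pics/s7.png

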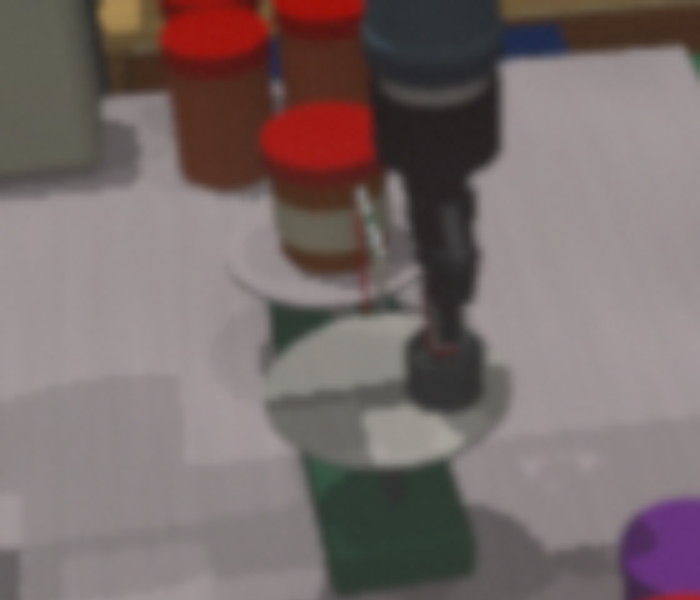

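The force has dropped to about 0 and the disc sits on the pan, so I'll release and retreat upwards.

servo_tool --pt "0 0 0 0 0 0 -0.3" --pt "0 0 0 0 0 0 0.0" --pt "0 0 0 0 0 0 0.3" --pt "0 0 0 0 0 0 0.3" --pt "0 0 0 -25 0 0 0.3" --pt "0 0 0 -60 0 0 0.3" --pt "0 0 0 -95 0 0 0.3" --pt "0 0 0 -120 0 0 0.3"

```text
time_s: 8.95
eef_pos: [0.6184, 0.1299, 0.3204]
eef_rot: [0.012, 0.708, 0.011, -0.706]
wrist_force: [0.3, 0.2, -0.0]
opening: 0.653
```

```bash
python3 - <<'E'
from h import *
R,p,o=cur();print(p,R.round(3).tolist(),o["opening"],o["time_s"],o["wrist_force"])
c=cam("wrist");cv2.imwrite("pics/w8.png",c["pixels"])
d=cam("side");cv2.imwrite("pics/s8.png",cv2.resize(d["pixels"][80:220,180:320],(600,600)))
s=cam("scene");cv2.imwrite("pics/c8.png",cv2.resize(s["pixels"][180:320,310:470],(686,600)))
E
```

```text
[0.6183722  0.12990382 0.32037411] [[0.004, 0.033, -0.999], [-0.002, -0.999, -0.033], [-1.0, 0.002, -0.004]] 0.6531683049845812 8.95 [ 0.27713542  0.21126423 -0.01516939]
```

View pics/w8.png

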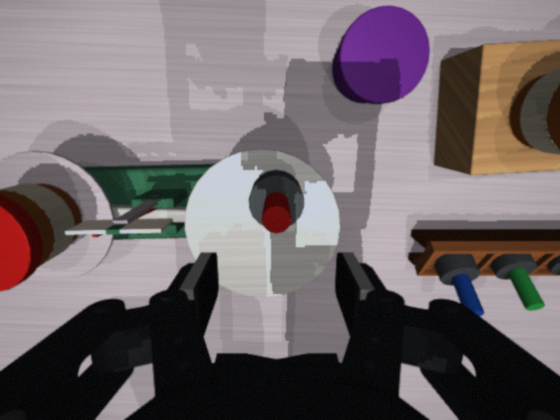

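View pics/s8.png

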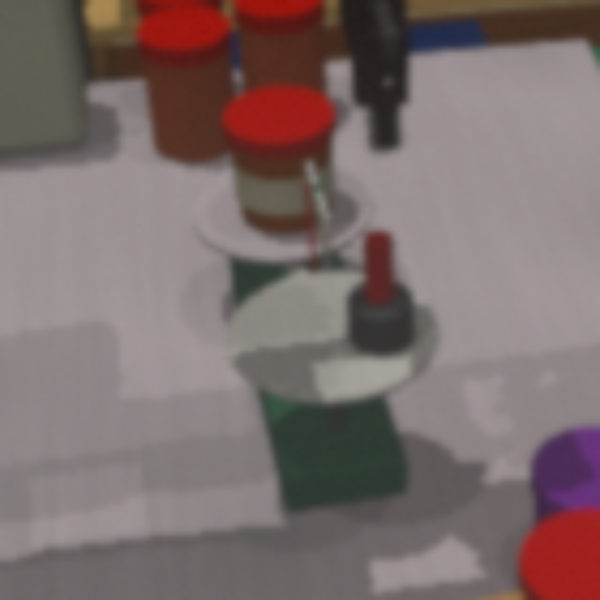

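View pics/c8.png

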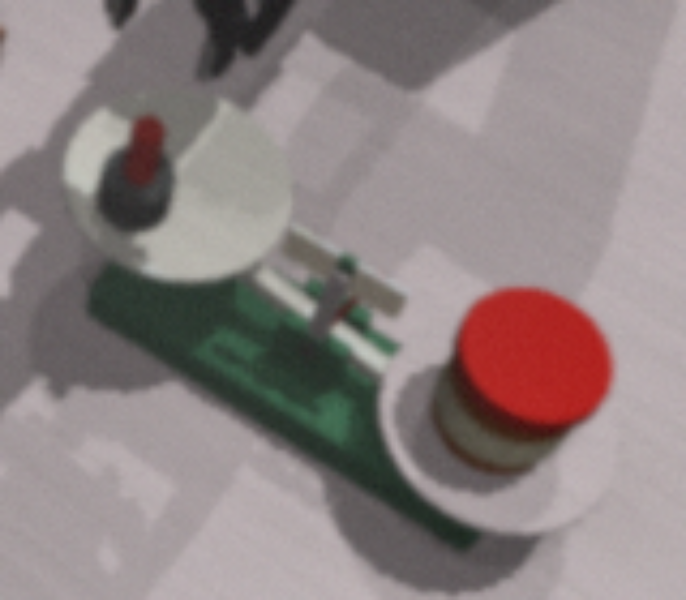

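w400 stands upright on the pan. To get the tilt, I'll triangulate the red rod and work out the pan height.

```bash
cat >> h.py <<'E'
def rodz(w,ra,rb,T):
    s=cam("scene");d=cam("side")
    a,ca,sa=blob(mask(s,w,ra,90,30));b,cb,sb=blob(mask(d,w,rb,90,30))
    x,e=tri(ray(s,ca),ray(d,cb));foot=x-np.array([0,0,(T+26)/1000])
    print(w,sa,sb,"foot",(foot*1000).round(1),e,"beam",round((foot[2]-.125)/.13,3));return foot
E
python3 - <<'E'
from h import *
rodz("w400",(332,200,352,226),(260,130,276,152),36)
s=cam("scene");d=cam("side")
# goods tub lid height: ellipse centres of red lids
for w in(0,):
    h=[]
    for c,roi in((s,(412,245,458,285)),(d,(228,98,262,118))):
        H=cv2.cvtColor(c["pixels"],cv2.COLOR_BGR2HSV);x0,y0,x1,y1=roi
        m=np.zeros(H.shape[:2],np.uint8);m[y0:y1,x0:x1]=1
        m&=(((H[...,0]>170)|(H[...,0]<6))&(H[...,1]>170)&(H[...,2]>90)).astype(np.uint8)
        b,ce,st=blob(m);print(ce,st);h.append(ray(c,ce))
    print("lid",tri(*h))
E
```

```text
w400 [339 207   9  16 100] [265 134   7  17  90] foot [616.8 128.5 150.3] [0.8, 0.8] beam 0.194
[434.20616114 263.27132701] [417 248  35  32 844]
[244.19637462 106.6918429 ] [231  99  27  16 331]
lid (array([0.57019307, 0.39890807, 0.18945237]), [1.7, 1.7])
```

The beam reads about 0.19 rad, and a 300 g shortfall predicts 0.21, so the tub is about 700 g. I'll fetch w300 (blue).

```bash
python3 - <<'E'
from h import *
ax=yaw_axis();yd=np.array([-np.sin(np.radians(1.8)),np.cos(np.radians(1.8)),0])
foot=np.array([.5098,-.1221,.0496]);R=tool_R(-ax,-yd);print(rel(R,foot+ax*.137),foot+ax*.137,foot+ax*.037)
E
```

```text
(array([ 0.002,  0.612, -0.001]), array([155.1, 247.8, 194. ])) [ 0.4312588  -0.12456826  0.16182383] [ 0.48858814 -0.12276661  0.07990863]
```

servo_tool --pt "0 0.04 0 2 18 14 0.3" --pt "0 0.1 0 10 50 40 0.3" --pt "0 0.19 0 28 90 72 0.3" --pt "0 0.28 0 55 130 104 0.3" --pt "0 0.37 0 85 170 135 0.3" --pt "0 0.46 0 115 205 162 0.3" --pt "0 0.55 0 140 232 183 0.3" --pt "0.002 0.612 -0.001 155 248 194 0.3"

```text
time_s: 10.3
eef_pos: [0.4296, -0.1248, 0.1598]
eef_rot: [0.007, 0.887, 0.013, -0.461]
wrist_force: [0.3, -0.4, -0.6]
opening: 0.653
```

```bash
python3 - <<'E'
from h import *
rodz("w400",(332,200,352,226),(260,130,276,152),36)
c=cam("wrist");cv2.imwrite("pics/w9.png",c["pixels"])
R,p,o=cur();print(p,R.round(3).tolist(),o["opening"],o["time_s"],o["wrist_force"])
ax=yaw_axis();foot=np.array([.5098,-.1221,.0496])
print(proj(c,foot+ax*.027),proj(c,foot+ax*.079))
yd=np.array([-np.sin(np.radians(1.8)),np.cos(np.radians(1.8)),0])
print(rel(tool_R(-ax,-yd),foot+ax*.037))
E
```

```text
w400 [339 207   9  16  96] [265 134   7  17  93] foot [617.1 128.9 152.9] [0.2, 0.2] beam 0.214
[ 0.42966381 -0.12515115  0.16010044] [[0.571, 0.026, -0.821], [0.018, -1.0, -0.02], [-0.821, -0.003, -0.571]] 0.6507109061239622 10.45 [-0.29306846 -0.43684937  0.5109324 ]
[275.18080894 202.76380189] [274.93049269 222.33522531]
(array([-0.006,  0.003, -0.   ]), array([99.5, -0.6, -2.6]))
```

View pics/w9.png

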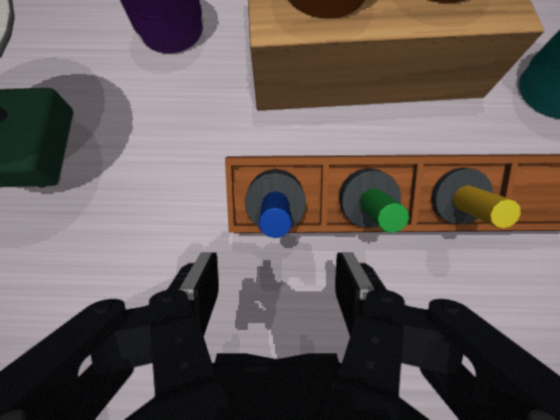

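The beam has settled at 0.214, which confirms 300 g are missing. The blue rod's top is at (275,222), as predicted, so I'll go in.

servo_tool --pt "0 0 0 18 0 0 0.2" --pt "0 0 0 38 0 -1 0.2" --pt "0 0 0 56 0 -1 0.2" --pt "0 0 0 72 0 -2 0.2" --pt "0 0 0 84 0 -2 0.2" --pt "0 0 0 93 0 -2 0.2" --pt "0 0 0 98 0 -2 0.2" --pt "0 0 0 99 0 -2 0.2"

```text
time_s: 11.45
eef_pos: [0.4881, -0.1229, 0.0799]
eef_rot: [0.005, 0.886, 0.013, -0.463]
wrist_force: [0.2, -0.7, -0.0]
opening: 0.598
```

```bash
python3 - <<'E'
from h import *
c=cam("wrist");cv2.imwrite("pics/w10.png",c["pixels"])
R,p,o=cur();print(p,o["opening"],o["time_s"],o["wrist_force"])
E
```

```text
[ 0.48803522 -0.12314545  0.08002615] 0.5996522841387045 11.5 [-0.30055416 -0.44984406  0.15515432]
```

View pics/w10.png

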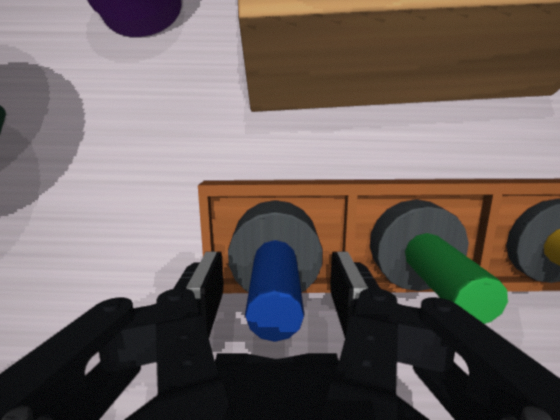

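The blue rod is centred between the pads at (275,300), so I'll close on it.

servo_tool --pt "0 0 0 0 0 0 -0.2" --pt "0 0 0 0 0 0 -1" --pt "0 0 0 0 0 0 -1" --pt "0 0 0 0 0 0 -1" --pt "0 0 0 0 0 0 -1" --pt "0 0 0 0 0 0 -1" --pt "0 0 0 0 0 0 -1" --pt "0 0 0 0 0 0 -1"

```text
time_s: 12.5
eef_pos: [0.4881, -0.1232, 0.0803]
eef_rot: [0.005, 0.886, 0.013, -0.463]
wrist_force: [-3.9, 1.6, 6.3]
opening: 0.244
```

servo_tool --pt "0 0 0 -12 0 0 -1" --pt "0 0 0 -30 0 0 -1" --pt "0 0 0 -52 0 0 -1" --pt "0 0 0 -80 0 0 -1" --pt "0 0 0 -112 0 -15 -1" --pt "0 0 0 -145 0 -37 -1" --pt "0 0 0 -178 0 -57 -1" --pt "0 0 0 -200 0 -70 -1"

```text
time_s: 13.5
eef_pos: [0.431, -0.1255, 0.2857]
eef_rot: [0.005, 0.886, 0.012, -0.463]
wrist_force: [0.8, -0.4, -2.7]
opening: 0.244
```

```bash
python3 - <<'E'
from h import *
c=cam("wrist");cv2.imwrite("pics/w11.png",c["pixels"])
R,p,o=cur();print(p,o["opening"],o["time_s"],o["wrist_force"])
Rt=tool_R(np.array([0,0,-1.]),np.array([np.sin(np.radians(1.8)),-np.cos(np.radians(1.8)),0]))
print(rel(Rt,[.550,.13,.27]))
E
```

```text
[ 0.43193986 -0.12648012  0.28908479] 0.24689120267595943 13.55 [ 0.99236724 -0.96300721  0.95927475]
(array([-0.005, -0.612, -0.003]), array([  86.9, -253.3,  -91.4]))
```

View pics/w11.png

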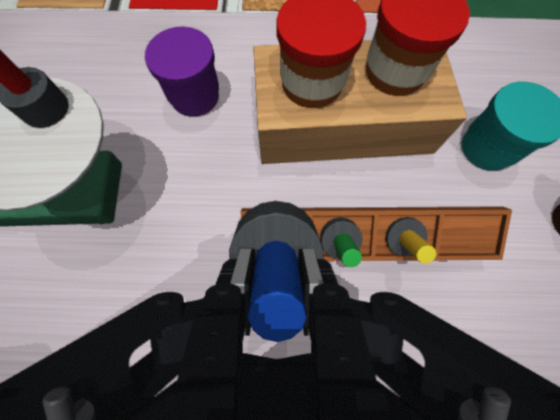

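servo_tool --pt "0 -0.04 0 3 -14 -6 -1" --pt "0 -0.11 0 11 -42 -17 -1" --pt "0 -0.2 0 22 -80 -32 -1" --pt "-0.002 -0.3 -0.001 34 -122 -50 -1" --pt "-0.003 -0.4 -0.002 46 -165 -67 -1" --pt "-0.004 -0.49 -0.003 57 -205 -84 -1" --pt "-0.005 -0.57 -0.003 66 -238 -97 -1" --pt "-0.005 -0.612 -0.003 70 -253 -103 -1"

```text
time_s: 14.55
eef_pos: [0.55, 0.1319, 0.2879]
eef_rot: [-0.012, -0.705, -0.012, 0.709]
wrist_force: [0.6, -0.9, -3.1]
opening: 0.244
```

```bash
python3 - <<'E'
from h import *
c=cam("wrist");cv2.imwrite("pics/w12.png",c["pixels"])
R,p,o=cur();print(p,R.round(3).tolist(),o["opening"],o["time_s"],o["wrist_force"])
Rt=tool_R(np.array([0,0,-1.]),np.array([np.sin(np.radians(1.8)),-np.cos(np.radians(1.8)),0]))
print(rel(Rt,[.550,.13,.193]))
E
```

```text
[0.55058469 0.13268898 0.28782306] [[-0.006, 0.034, -0.999], [0.001, -0.999, -0.034], [-1.0, -0.001, 0.006]] 0.24770568141072435 14.6 [-0.79987813  0.94974563 -2.86573461]
(array([0.003, 0.006, 0.001]), array([94.8,  2.8,  0.1]))
```

View pics/w12.png

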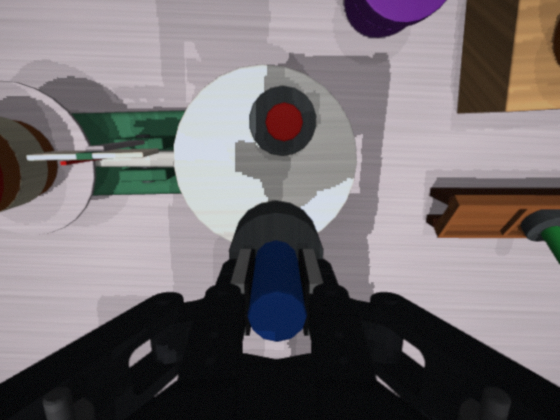

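servo_tool --pt "0.001 0.002 0 12 0 0 -1" --pt "0.002 0.004 0 28 1 0 -1" --pt "0.003 0.006 0 46 2 0 -1" --pt "0.003 0.006 0 64 3 0 -1" --pt "0.003 0.006 0 79 3 0 -1" --pt "0.003 0.006 0 89 3 0 -1" --pt "0.003 0.006 0 94 3 0 -1" --pt "0.003 0.006 0 97 3 0 -1"

```text
time_s: 15.6
eef_pos: [0.5504, 0.1298, 0.1909]
eef_rot: [0.011, 0.707, 0.012, -0.707]
wrist_force: [0.4, 0.5, -3.0]
opening: 0.244
```

servo_tool --pt "0 0 0 3 0 0 -1" --pt "0 0 0 6 0 0 -1" --pt "0 0 0 9 0 0 -1" --pt "0 0 0 12 0 0 -1" --pt "0 0 0 15 0 0 -1" --pt "0 0 0 18 0 0 -1" --pt "0 0 0 21 0 0 -1" --pt "0 0 0 24 0 0 -1"

```text
time_s: 16.6
eef_pos: [0.5507, 0.1299, 0.1669]
eef_rot: [0.011, 0.708, 0.012, -0.707]
wrist_force: [2.2, 1.0, 0.4]
opening: 0.244
```

```bash
python3 - <<'E'
from h import *
R,p,o=cur();print(p,R.round(3).tolist(),o["opening"],o["time_s"],o["wrist_force"])
c=cam("wrist");cv2.imwrite("pics/w13.png",c["pixels"])
d=cam("side");cv2.imwrite("pics/s13.png",cv2.resize(d["pixels"][80:220,180:320],(600,600)))
rodz("w400",(332,200,352,236),(260,130,276,162),36)
E
```

```text
[0.55070494 0.12992019 0.1669455 ] [[0.001, 0.031, -1.0], [0.002, -1.0, -0.031], [-1.0, -0.001, -0.001]] 0.24427077450801532 16.6 [2.22074613 0.95493046 0.40544937]
w400 [338 212  10  16 104] [265 141   7  16  88] foot [616.9 128.7 127.5] [0.5, 0.5] beam 0.02
```

View pics/w13.png

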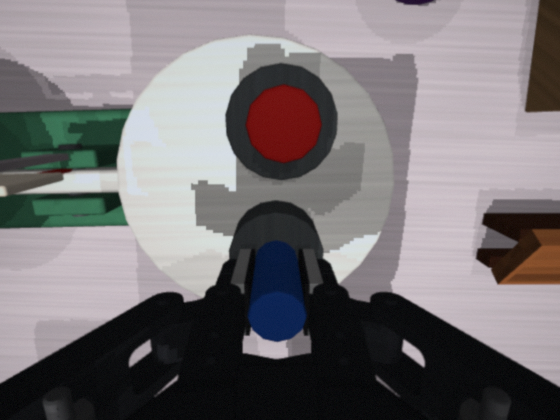

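View pics/s13.png

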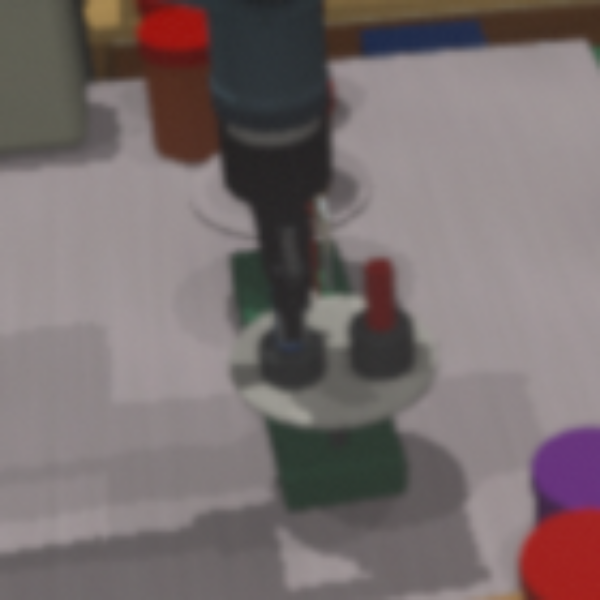

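Both weights are on the pan and the beam is nearly level, so I'll release and retreat.

servo_tool --pt "0 0 0 0 0 0 -0.3" --pt "0 0 0 0 0 0 0.0" --pt "0 0 0 0 0 0 0.2" --pt "0 0 0 0 0 0 0.2" --pt "0 0 0 -20 0 0 0.2" --pt "0 0 0 -55 0 0 0.2" --pt "0 0 0 -95 0 0 0.2" --pt "0 0 0 -120 0 0 0.2"

```text
time_s: 17.8
eef_pos: [0.5508, 0.1297, 0.2892]
eef_rot: [0.011, 0.708, 0.012, -0.706]
wrist_force: [0.5, 1.2, -0.5]
opening: 0.599
```

servo_tool --pt "0 0 0 -10 5 10 0.2" --pt "0 0 0 -20 10 30 0.2" --pt "0 0 0 -30 15 60 0.2" --pt "0 0 0 -40 20 90 0.2" --pt "0 0 0 -40 20 120 0.2" --pt "0 0 0 -40 20 145 0.2" --pt "0 0 0 -40 20 150 0.2" --pt "0 0 0 -40 20 150 0.2"

```text
time_s: 18.8
eef_pos: [0.4013, 0.1048, 0.3285]
eef_rot: [0.011, 0.708, 0.012, -0.706]
wrist_force: [-0.1, 0.8, 0.7]
opening: 0.6
```

```bash
python3 - <<'E'
from h import *
R,p,o=cur();print(p,o["opening"],o["time_s"],o["wrist_force"])
for i in range(2):
    rodz("w400",(332,200,352,236),(260,130,276,162),36)
    rodz("w300",(315,190,352,236),(235,130,262,166),27)
c=cam("wrist");cv2.imwrite("pics/w14.png",c["pixels"])
d=cam("side");cv2.imwrite("pics/s14.png",cv2.resize(d["pixels"][80:220,180:320],(600,600)));cv2.imwrite("pics/S14.png",d["pixels"])
s=cam("scene");cv2.imwrite("pics/c14.png",cv2.resize(s["pixels"][120:320,180:470],(790,545)))
E
```

```text
[0.40134878 0.10483271 0.32848077] 0.6002762431694866 18.8 [-0.09676802  0.78743963  0.71301874]
w400 [339 213   9  15  99] [265 141   7  17 102] foot [616.7 129.2 127. ] [0.7, 0.7] beam 0.015Traceback (most recent call last):
  File "<stdin>", line 5, in <module>
  File "h.py", line 51, in rodz
    a,ca,sa=blob(mask(s,w,ra,90,30));b,cb,sb=blob(mask(d,w,rb,90,30))
            ~~~~^^^^^^^^^^^^^^^^^^^^
  File "h.py", line 30, in blob
    i=1+np.argmax(st[1:,4]);return l==i,ce[i],st[i]
        ~~~~~~~~~^^^^^^^^^^
    return _wrapfunc(a, 'argmax', axis=axis, out=out, **kwds)
    return bound(*args, **kwds)
ValueError: attempt to get argmax of an empty sequence
```

```bash
python3 - <<'E'
from h import *
for i in range(2):
    rodz("w400",(332,200,352,236),(260,130,276,162),36)
try: rodz("w300",(340,195,375,236),(235,130,262,166),27)
except Exception as e: print(e)
d=cam("side");cv2.imwrite("pics/s14.png",cv2.resize(d["pixels"][80:220,180:320],(600,600)));cv2.imwrite("pics/S14.png",d["pixels"])
s=cam("scene");cv2.imwrite("pics/c14.png",cv2.resize(s["pixels"][120:320,180:470],(790,545)))
print(ctrl.get_obs()["time_s"])
E
```

```text
w400 [338 213  10  15  98] [265 141   7  17 102] foot [616.7 129.2 127. ] [0.8, 0.8] beam 0.015
w400 [338 213  10  15  99] [265 141   7  17 102] foot [616.7 129.1 127. ] [0.7, 0.7] beam 0.016
w300 [353 201   7  14  60] [243 146   7  16  80] foot [548.  129.7 128.1] [0.7, 0.7] beam 0.024
19.4
```

View pics/s14.png

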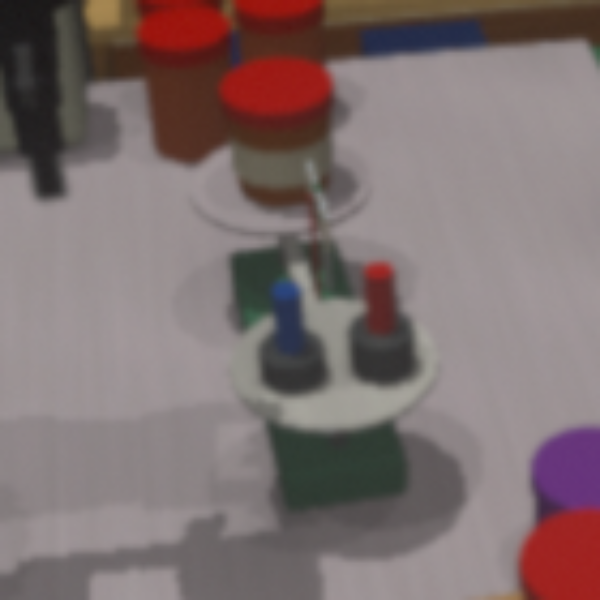

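View pics/c14.png

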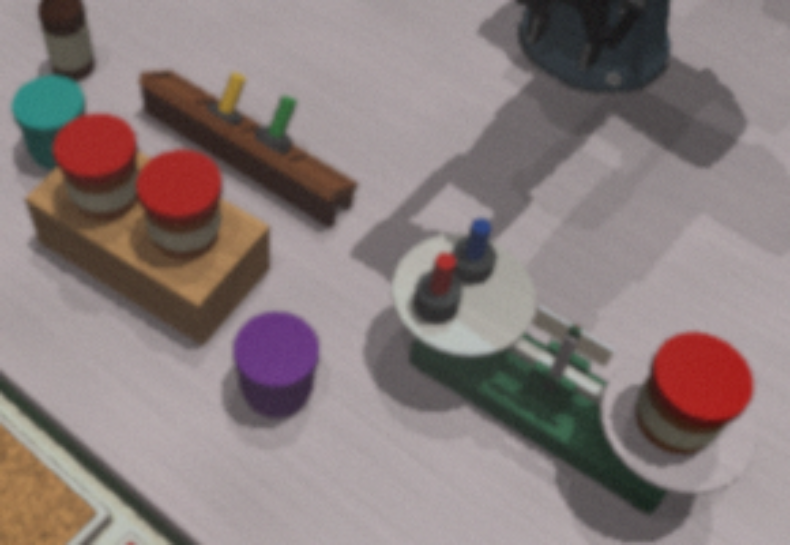

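View pics/S14.png

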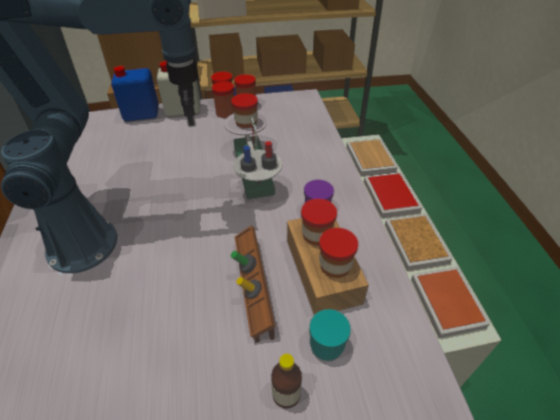

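The pictures show both weights upright on the pan (side crop: blue at (290,335), red at (380,320)). Three successive red-rod readings give a steady beam value of about 0.015 rad. Yellow and green are still in the rack, and the tubs and bottle have not moved.

```bash
python3 - <<'E'
from bench import ctrl
print(ctrl.hand_in())
E
```

```text
the job is handed in; nothing more can be done
None
```

I weighed the tub at about 700 g and handed the job in at about 19.4 s; no verdict was reported. I set w400 on the pan first. The beam settled at about +0.21 rad, so 300 g was missing, and I added w300 and let go.

**Last checks:**
- **Beam:** three readings from the red rod gave about +0.015 rad at rest. The blue rod gave 0.024, a difference of about 1 mm in height. Both are inside the 0.035 limit.
- **Weights:** w400 and w300 stand upright on the pan, each about 35 mm from its centre. w100 and w200 were not touched and are still in the rack.
- **Other things:** by eye, the other tubs and the bottle have not moved and the tub is still on its pan. I did not measure their positions at the end.
- **Robot:** it was clear of everything.

No check failed. One early reading disagreed: right after I released w400 the beam read 0.194, because it had not yet settled, and it then read 0.214.

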